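Slide a display board into a leaning easel and lock its quarter-turn handle

TASK

Take the plywood display board out of its storage rack and slide it down the leaning easel's side channels until it is fully home on the sill, pressing it past the sprung pads firmly but without forcing. Then push the easel's handle through its quarter turn right to the end stop, so that its nose locks the board in, and let go. Leave the cup, the tape roll and the palette where they are.

Things in the scene. Friction and masses are not known exactly. Their poses are not given: they have to be found in the camera images.
- board: loose plywood board, 8 mm thick (its x), 140 mm wide (y), 80 mm high (z), about 0.12 kg; a grip tab 50 mm wide, equally thick, rises 28 mm above the middle of its top edge (tab top 108 mm over the origin). The top edge beside the tab, at 80 mm, forms the shoulders. Origin: centre of the lower edge. Alike from both sides. Starts upright in the rack.
- rack: fixed wooden storage rack, foot 75 x 120 x 10 mm, origin under its centre; two rails along its y, 110 mm long, up to 40 mm high, 39 mm over their outer faces, leave a groove 11 mm wide with its floor at 10 mm; the board stands in it upright, parallel to the groove, and lifts straight out.
- easel: the easel's wooden foot, 150 x 230 x 16 mm, fixed to the table, carrying the leaning frame; origin on the table, 20 mm nearer the robot and 70 mm lower than the frame's origin, its z vertical
- frame: leaning frame of the easel (fixed to its foot). Origin: centre of the sill's upper face, 70 mm above the table. z runs up the channels, leaning 25 degrees from vertical towards the robot; x is square to the board, away from the robot and up; y along the sill. Board home: its origin at this origin, its z along z, its y along y (either way round). A low back board reaches z = 28 mm.
- sill: wooden bar across the foot of the leaning frame, 30 x 166 x 12 mm, fixed; the board's lower edge rests on its upper face when home. Origin and axes as the frame's. Do not press the board down on it with more than 60 N.
- channel_l (a point): mouth of the +y channel, frame (0, 70, 70) mm. The channels are 10 mm wide in frame x, centred on x = 0, cheeks 26 mm over the outside and at y = 56 to 83 mm; outer walls at y = +-71 mm, so the board has 1 mm to each side. Above z = 70 mm flared lead-ins reach z = 80 mm, where the mouth is 20 mm wide in x and its ends are at y = +-76 mm.
- channel_r (a point): mouth of the -y channel, frame (0, -70, 70) mm, a mirror image. In the far (+x) cheek of each channel a sprung pad presses the board to the near cheek, felt from 28 mm before home; sliding past the pads takes about 4 to 12 N down the slot: the board does not drop home by itself and stays where it is left.
- lever_pivot (a point): a point on the handle's pivot axis, at mid-height of the handle: frame (0, 88, 89.5) mm. The axis is parallel to frame z.
- lever_grip (a point): centre of the black grip of the handle, 61 mm from the pivot; the grip is 56 mm long (33 to 89 mm from the pivot), 13 mm wide, 11 mm high along frame z. The point moves with the handle. Nothing lies under the grip.
- lever_nose (a point): end of the handle's steel nose, which points opposite to the grip: 29 mm from the pivot, nose 12 mm wide and 8 mm thick. When locked it lies over the end of the board's shoulder, its underside 82.5 mm above the sill: it passes a home board with 2.5 mm to spare and strikes one that is not home.
- lever_arm (a joint): handle angle, rad. At 0 (open) the grip points from the pivot along frame -x, towards the robot; it turns towards frame +y, staying parallel to the channel mouths, to the end stop at 1.571 (locked: grip points along +y, away from the board). Starts between 0 and 0.2; friction of about 0.2 N m holds it anywhere (about 3.5 N at the grip).
- cup: bystander: clear plastic cup, 46 mm across, 47 mm high, origin under its centre
- tape: bystander: roll of tape lying flat, 96 mm across, 25 mm high, origin under its centre
- palette: bystander: white flower-shaped palette, 119 mm across, 10 mm high, origin under its centre

How it is judged:
By the outcome, as a careful person would: the job done as asked, in the order asked, and still so for the second after the job is handed in, with the robot touching nothing.
It also fails if it takes over 56 s, if anything falls off the work surface, if the arm or the gripper's body presses on something with over 40 N, if the wrist force passes 120 N, or if a joint passes its speed limit or range.

ROBOT

A 6-joint arm with a two-finger parallel gripper is mounted at the origin on the work surface; the furniture and walls round the work are solid. World frame = base frame: x ahead of the robot, y to its left, z up, the work surface at z = 0. Lengths are in mm, angles in rad, forces in N, time in s.
With the tool pointing down it reaches from about 350 to 775 mm from the base axis. Payload 7.3 kg.
Tool frame: the origin (TCP) lies midway between the tips of the shut fingers; the grasp point (between the pads) lies 19 mm behind it; z points along the fingers, y is the line along which they close (so a half turn about z gives the same grasp; the last joint's range is limited). The gripper opens to 92 mm and grips with 3 to 60 N. Pads are 19 mm wide; open, the fingers measure 130 mm over their backs; the gripper's body (75 mm by 190 mm) begins 47 mm behind the grasp point.
Start: joints at [-1.367, 0.342, 1.524, -0, 1.275, -0.146], TCP at [179.946, -493.218, 226.741] pointing down, gripper open.
Joint ranges: [-2.53, 2.53], [-0.77, 2.02], [0.04, 2.7], [-1, 4.14], [0.28, 2.66], [-3.11, 3.11]. Speed limits (rad/s): [2.57, 2.57, 3.14, 3.14, 3.14, 3.14].

INTERFACE

Orientations are given as a unit quaternion [x, y, z, w].
In Python, from bench import bot gives the robot as it stands. The module is installed in compiled form; this text tells all that it offers.
- The arm moves only by the shell command python3 -m inch 'ROWS' [FORCE]. ROWS is JSON, a list of rows, each a list of 3 entries, a list of its own where there are three numbers: the shift along the tool's x, y, z in m, then the turn about the tool's z in rad, then the opening, from 0 (shut) to 1 (fully open). In form: [[[x, y, z], twist, claw], ...]. A call has 1 to 12 rows; each row shifts and turns the commanded pose from where the row before left it, along the tool's axes as they then stand; what a row does not reach is not made up. A row lasts 1/12 s, in which the tool goes at most 41.7 mm and 7.16 degrees, less where a joint would pass 70% of its speed; a pose out of reach is approached as far as the arm can. A call with a gripper value outside its range is refused whole. The fingers move at their own pace and stop on an object; FORCE is the grip in N (left out, the last holds). Time passes only in rows, so rows that do not move let the fingers close. It gives the time, the measured TCP pose, the force, the opening and the grip force at its end, in the units of the state.
- bot.read_state(): the state, without advancing time (a new reading comes with each control period).
- bot.camera(name): name is "side" or "top"; returns (picture, depth): 400x640x3 uint8, blue, green, red; 400x640 float32, mm along the optical axis (not along the pixel's ray), 0 where there is no reading.
- bot.get_calibration(name): a dict with "fx", "fy", "cx", "cy" (pixels), "T" (4x4, takes a point from camera to world coordinates). Camera axes: x right, y up, looking along -z (the intrinsics and any distortion apply to the point x, -y, -z); pixel columns grow to the right and rows downward; lengths in mm; the calibration is good to about 2 mm. A picture is of the moment at which its call begins. get_calibration takes no time and is no camera call.
- bot.job_done(): hands the job in; it is judged then, once.
The state is a dict: "t": time; "qpos": joint angles; "qd": joint speeds; "effort": joint torques, N m; "position": TCP position; "eef_rot": TCP orientation; "contact_force": force on the tool from outside, world axes, zero at the start; "ft_torque": the same for the moment, N m; "grip_width": opening from 0.0 (shut) to 1.0 (fully open); "gripper_force": force on a finger pad.
Only numpy, scipy, OpenCV 4.12 (cv2) and the standard library are available. Lean on these libraries where they do the work, as an engineer would, in place of code of your own. Each camera call takes 0.05 s, during which the arm holds its last target. There are 200 camera calls.

## Working session

There is one attempt and no reset: what is moved stays moved. The work goes in short steps, Python scripts to look and compute and a shell command to move; the robot and the scene stay as the last step left them, time stands still between calls to the robot, and variables do not carry over. Pictures are saved under pics/ and viewed, at most 10 in all, crops included, and the job is handed in when it is done.

```bash
mkdir -p pics; python3 - <<'E'
from bench import bot
import cv2,numpy as np
s=bot.read_state();print(s)
for n in("side","top"):
    im,d=bot.camera(n);cv2.imwrite(f"pics/{n}0.png",im);np.savez(f"{n}0.npz",im=im,d=d)
    c=bot.get_calibration(n);print(n,c)
E
```

```text
{'t': 0.0, 'qpos': array([-1.36699401e+00,  3.42719241e-01,  1.52502491e+00,  8.11158330e-06,
        1.27541683e+00, -1.45993996e-01]), 'qd': array([-4.78252864e-04, -6.33503131e-04,  1.58322470e-03, -1.75435765e-04,
       -7.49132960e-05, -1.47698443e-03]), 'effort': array([-4.17937583e-03, -4.31251431e+01, -2.44222945e+01,  7.14008510e-02,
        5.59939002e-02, -9.72220278e-05]), 'position': array([ 179.86187709, -492.7853645 ,  226.04402746]), 'eef_rot': array([ 9.84744169e-01,  1.74006630e-01, -1.87848647e-05, -7.83949009e-04]), 'contact_force': array([ 0.35960107, -0.02077574,  0.0665573 ]), 'ft_torque': array([-0.03980155,  0.07594057, -0.03801971]), 'gripper_force': 0.0, 'grip_width': 0.9965994060203452}
side {'fx': 471.31135279019463, 'fy': 471.31135279019463, 'cx': 313.17632175112374, 'cy': 204.07140031851642, 'T': array([[-9.25607758e-01,  2.57583618e-01, -2.77310221e-01,
         1.37940585e+02],
       [-3.78476383e-01, -6.25219807e-01,  6.82536314e-01,
         9.21293952e+02],
       [ 2.43033084e-03,  7.36716276e-01,  6.76197620e-01,
         8.67975290e+02],
       [ 0.00000000e+00,  0.00000000e+00,  0.00000000e+00,
         1.00000000e+00]])}
top {'fx': 372.1024469417717, 'fy': 372.1024469417717, 'cx': 319.1783294239867, 'cy': 196.11236875587602, 'T': array([[ 5.44598881e-02,  9.76308801e-01, -2.09416439e-01,
         2.36519801e+02],
       [-9.98500356e-01,  5.44203126e-02, -5.95553779e-03,
         1.71426634e+02],
       [ 5.58206413e-03,  2.09426727e-01,  9.77808410e-01,
         1.08463167e+03],
       [ 0.00000000e+00,  0.00000000e+00,  0.00000000e+00,
         1.00000000e+00]])}
```

View pics/side0.png

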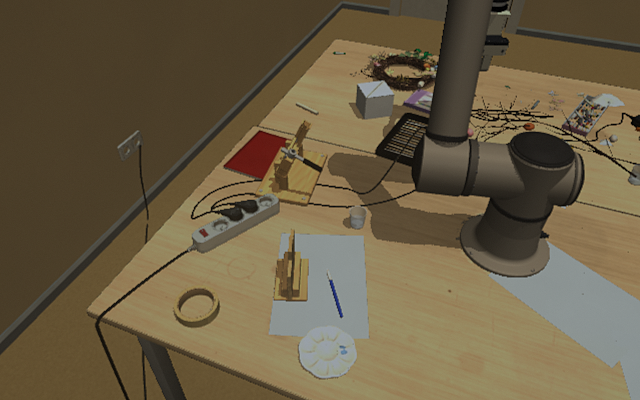

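View pics/top0.png

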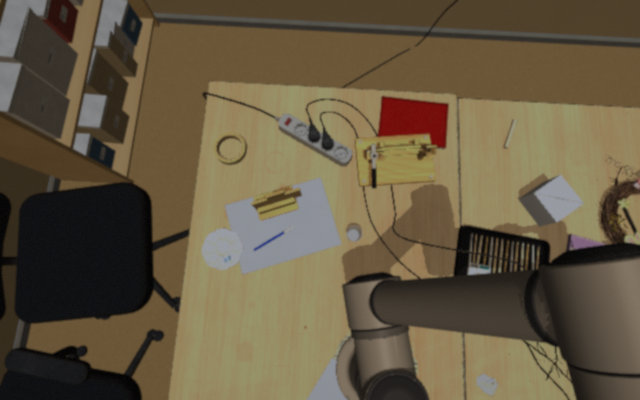

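The side view shows the board in the rack near (291,275) and the easel near (297,165), with its black handle at (300,158). In the top view the rack is at (277,203) and the easel at (395,160), with the handle at (374,165).

```bash
cat > h.py <<'E'
import numpy as np,cv2
from bench import bot
def cloud(n,d):
    c=bot.get_calibration(n);v,u=np.mgrid[:400,:640]
    P=np.stack([(u-c['cx'])/c['fx']*d,-(v-c['cy'])/c['fy']*d,-d],-1)
    W=P@c['T'][:3,:3].T+c['T'][:3,3];W[d<=0]=np.nan
    return W
def ray(n,u,v,z=None):
    c=bot.get_calibration(n);r=c['T'][:3,:3]@np.array([(u-c['cx'])/c['fx'],-(v-c['cy'])/c['fy'],-1.]);o=c['T'][:3,3]
    return (o,r) if z is None else o+r*(z-o[2])/r[2]
def proj(n,p):
    c=bot.get_calibration(n);q=c['T'][:3,:3].T@(np.asarray(p,float)-c['T'][:3,3]);return np.array([c['cx']+c['fx']*q[0]/-q[2],c['cy']+c['fy']*q[1]/q[2]])
def tri(u1,v1,u2,v2):
    o1,r1=ray('side',u1,v1);o2,r2=ray('top',u2,v2)
    A=np.stack([r1,-r2],1);t=np.linalg.lstsq(A,o2-o1,rcond=None)[0]
    a,b=o1+t[0]*r1,o2+t[1]*r2;return (a+b)/2,np.linalg.norm(a-b)
def plane(P):
    m=P.mean(0);return m,np.linalg.svd(P-m)[2][2]
E
python3 - <<'E'
from h import *
S=np.load('side0.npz');T=np.load('top0.npz')
def crop(im,x,y,w,h,f):return cv2.resize(im[y:y+h,x:x+w],(w*f,h*f),interpolation=cv2.INTER_CUBIC)
a=crop(S['im'],245,115,100,75,4);b=crop(S['im'],245,225,100,75,4)
c=crop(T['im'],350,125,100,75,4);d=crop(T['im'],235,170,100,75,4)
cv2.imwrite('pics/m0.png',np.vstack([np.hstack([a,b]),np.hstack([c,d])]))
for n,D in(('side',S),('top',T)):
    W=cloud(n,D['d']);
    t=proj(n,[0,0,0]);print(n,np.isnan(W[...,0]).mean())
    # table check and height listing
    for nm,box in {'easel':(245,115,100,75) if n=='side' else (350,125,100,75),'rack':(245,225,100,75) if n=='side' else (235,170,100,75)}.items():
        x,y,w,h=box;Q=W[y:y+h,x:x+w].reshape(-1,3);Q=Q[~np.isnan(Q[:,0])]
        print(nm,'ztable',np.median(Q[:,2]),[ (lo,int(((Q[:,2]>lo)&(Q[:,2]<lo+10)).sum()),Q[(Q[:,2]>lo)&(Q[:,2]<lo+10)].mean(0).round().tolist()) for lo in range(10,190,10) if ((Q[:,2]>lo)&(Q[:,2]<lo+10)).sum()>3])
E
```

```text
side 0.01789453125
easel ztable 4.1172114944158125 [(10, 1466, [596.0, -51.0, 14.0]), (20, 42, [594.0, 6.0, 25.0]), (30, 46, [593.0, -4.0, 35.0]), (40, 40, [592.0, -16.0, 44.0]), (50, 34, [589.0, -7.0, 55.0]), (60, 94, [601.0, -32.0, 65.0]), (70, 83, [604.0, -17.0, 75.0]), (80, 91, [608.0, -35.0, 84.0]), (90, 61, [600.0, -79.0, 96.0]), (100, 43, [588.0, -49.0, 105.0]), (110, 82, [555.0, -7.0, 115.0]), (120, 116, [543.0, 1.0, 125.0]), (130, 147, [551.0, -12.0, 135.0]), (140, 84, [559.0, 12.0, 144.0]), (150, 76, [560.0, 46.0, 155.0]), (160, 19, [563.0, 46.0, 161.0])]
rack ztable -0.18363931114038223 [(10, 224, [448.0, 310.0, 12.0]), (20, 72, [439.0, 329.0, 25.0]), (30, 389, [437.0, 314.0, 38.0]), (40, 117, [438.0, 313.0, 42.0]), (50, 26, [432.0, 323.0, 55.0]), (60, 26, [432.0, 324.0, 65.0]), (70, 29, [432.0, 324.0, 75.0]), (80, 93, [437.0, 315.0, 87.0]), (90, 37, [436.0, 316.0, 93.0]), (100, 16, [436.0, 318.0, 105.0]), (110, 75, [443.0, 300.0, 116.0])]
top 0.0039765625
easel ztable 11.564683540200122 [(10, 2824, [591.0, -48.0, 15.0]), (20, 65, [575.0, -42.0, 22.0]), (30, 23, [592.0, 15
[... 163 characters left out ...]
6.0]), (90, 107, [600.0, -52.0, 97.0]), (100, 48, [599.0, -63.0, 103.0]), (110, 46, [564.0, -35.0, 116.0]), (120, 61, [520.0, 6.0, 125.0]), (130, 173, [549.0, -19.0, 135.0]), (140, 111, [562.0, -12.0, 145.0]), (150, 69, [558.0, 41.0, 156.0]), (160, 29, [563.0, 41.0, 163.0])]
rack ztable 1.4442131483269804 [(10, 243, [418.0, 302.0, 12.0]), (20, 38, [430.0, 286.0, 26.0]), (30, 159, [431.0, 301.0, 37.0]), (40, 136, [433.0, 298.0, 43.0]), (50, 38, [440.0, 294.0, 55.0]), (60, 43, [439.0, 296.0, 65.0]), (70, 40, [439.0, 297.0, 75.0]), (80, 79, [442.0, 295.0, 87.0]), (90, 69, [442.0, 296.0, 92.0]), (100, 17, [439.0, 297.0, 105.0]), (110, 55, [442.0, 297.0, 117.0]), (120, 12, [445.0, 294.0, 121.0])]
```

View pics/m0.png

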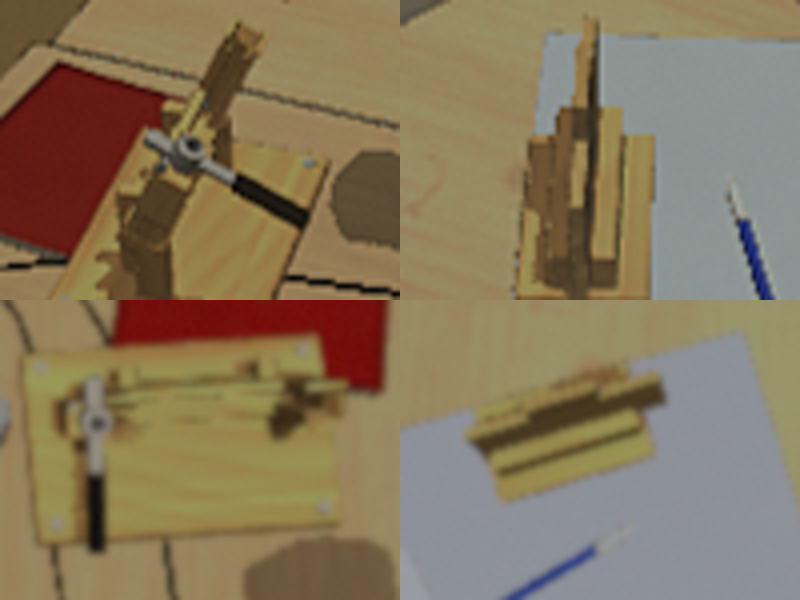

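The crops show the foot corners at top px (355,139), (429,134), (436,180) and (360,186). The hub is at top (374.3,155.8) and side (292.5,152.5), and the handle is open. The tab runs along the groove, with the rack's near rail clear.

```bash
python3 - <<'E'
from h import *
np.set_printoptions(precision=1,suppress=True)
S=np.load('side0.npz');T=np.load('top0.npz')
C=np.array([ray('top',u,v,16)[:2] for u,v in((355.5,138.75),(429.5,133.75),(435.5,180),(360,186.25))]);print('foot',C.tolist(),C.mean(0))
e=(C[0]-C[1]+C[3]-C[2]);print('yaw',np.degrees(np.arctan2(-e[0],e[1])), 'lens',[np.linalg.norm(C[i]-C[i-1]) for i in range(4)])
print('hub',tri(292.5,152.5,374.25,155.75))
for n,D in(('side',S),('top',T)):
    W=cloud(n,D['d']);Q=W.reshape(-1,3);hs=cv2.cvtColor(D['im'],cv2.COLOR_BGR2HSV).reshape(-1,3).astype(int)
    wood=(hs[:,0]>8)&(hs[:,0]<35)&(hs[:,1]>70)
    def sel(x0,x1,y0,y1,z0,z1,m=True):
        return Q[(Q[:,0]>x0)&(Q[:,0]<x1)&(Q[:,1]>y0)&(Q[:,1]<y1)&(Q[:,2]>z0)&(Q[:,2]<z1)&m]
    f=sel(450,720,-200,100,11,19,wood);r=cv2.minAreaRect(f[:,:2].astype(np.float32));print(n,'foot',len(f),r,'medz',np.median(f[:,2]))
    for nm,z0,z1 in(('tab',112,125),('shoulder',84,96),('face',50,112)):
        b=sel(380,500,220,400,z0,z1);r=cv2.minAreaRect(b[:,:2].astype(np.float32));print(n,nm,len(b),r)
    m=sel(380,500,220,400,34,46);print(n,'rails',len(m),cv2.minAreaRect(m[:,:2].astype(np.float32)))
    m=sel(380,520,220,400,6,14,wood);print(n,'rfoot',len(m),cv2.minAreaRect(m[:,:2].astype(np.float32)))
    # grip: dark
    dk=sel(450,720,-200,100,95,190,hs[:,2]<45);print(n,'grip',len(dk),dk.mean(0),dk.min(0),dk.max(0))
    for y0 in range(-140,80,10):
        q=sel(480,680,y0,y0+10,50,200)
        if len(q)>2:print(y0,len(q),'zmax',q[q[:,2].argmax()], 'xmin',q[:,0].min(),'xmax',q[:,0].max())
E
```

```text
foot [[649.5497227721571, 77.42927138092256], [678.4680699915309, -147.6240403391826], [533.4793655222211, -164.33295235807503], [501.86982571675014, 59.08803454313595]] [590.8 -43.9]
yaw 7.6864222551429435 lens [np.float64(148.8144917776336), np.float64(226.90364457647456), np.float64(145.94832018404304), np.float64(225.64596250459422)]
hub (array([553.3,  38.7, 151.9]), np.float64(1.289647430317693))
side foot 1776 ((592.7987060546875, -41.52948760986328), (150.33099365234375, 234.67831420898438), 7.107692718505859) medz 14.437555897678408
side tab 72 ((444.37738037109375, 297.6393737792969), (8.036839485168457, 50.17461013793945), 21.110301971435547)
side shoulder 114 ((444.0875244140625, 298.4092712402344), (8.22288703918457, 141.06863403320312), 20.847415924072266)
side face 230 ((443.9444885253906, 298.344970703125), (8.35675048828125, 141.06980895996094), 20.67096519470215)
side rails 469 ((440.02960205078125, 309.35321044921875), (39.08083724975586, 118.46578216552734), 21.140087127685547)
side rfoot 626 ((441.2931823730469, 306.38433837890625), (73.99383544921875, 121.762222
[... 2845 characters left out ...]
01276
-30 40 zmax [595.  -20.1 101.9] xmin 587.8618497973033 xmax 614.879719140235
-20 37 zmax [597.8 -11.9 101.1] xmin 586.2791777924425 xmax 614.5350465221379
-10 36 zmax [594.1  -0.7 101.5] xmin 585.2385068705673 xmax 616.4637939332472
0 34 zmax [559.4   9.9 134. ] xmin 557.8279390593077 xmax 620.2438276625825
10 58 zmax [570.3  18.2 150. ] xmin 548.9487976841917 xmax 619.8898382220272
20 53 zmax [570.5  20.7 149.2] xmin 481.04563945748646 xmax 608.8883097453074
30 123 zmax [550.7  38.4 163.9] xmin 480.284807864682 xmax 578.9799796935315
40 93 zmax [576.5  42.2 167.7] xmin 500.0347867020367 xmax 604.6425365046991
50 49 zmax [562.8  56.  157.5] xmin 547.5179229886896 xmax 578.6704540236523
```

```bash
cat >> h.py <<'E'
S25,C25=np.sin(np.radians(25)),np.cos(np.radians(25))
def frameR(yaw):
    c,s=np.cos(np.radians(yaw)),np.sin(np.radians(yaw))
    return np.array([[c*C25,s*C25,S25],[-s,c,0],[-c*S25,-s*S25,C25]])  # rows = axes
E
python3 - <<'E'
from h import *
np.set_printoptions(precision=1,suppress=True,linewidth=150)
R=frameR(7.1);O=np.array([602,-43,70.])
for n in('side','top'):
    D=np.load(n+'0.npz');W=cloud(n,D['d']).reshape(-1,3);F=(W-O)@R.T
    v=D['im'].reshape(-1,3).max(1)
    def s(x0,x1,y0,y1,z0,z1,m=True):return F[(F[:,0]>x0)&(F[:,0]<x1)&(F[:,1]>y0)&(F[:,1]<y1)&(F[:,2]>z0)&(F[:,2]<z1)&m]
    p=lambda q,a:np.percentile(q[:,a],[2,10,25,50,75,90,98]) if len(q) else None
    print(n)
    for nm,sg in(('L',1),('R',-1)):
        q=s(-25,30,*sorted((sg*45,sg*95)),35,86);print('cheek',nm,len(q),'x',p(q,0),'y',p(q,1),'z',p(q,2))
    q=s(-12,25,-50,50,15,40);print('back x',p(q,0),'z',p(q,2))
    q=s(-25,5,-50,50,-8,8);print('sill',len(q),'x',p(q,0),'z',p(q,2))
    q=s(-25,30,-95,-76,-14,70);print('R side y',len(q),p(q,1))
    q=s(-100,-25,60,130,80,100);print('grip',len(q),'y',p(q,1),'z',p(q,2),'x',p(q,0)); 
    if len(q)>5: k=np.polyfit(q[:,0],q[:,1],1);print('line y=a x+b',k*[1,1])
    q=s(10,40,60,120,80,100);print('nose',len(q),'y',p(q,1),'x',p(q,0),'z',p(q,2))
    q=s(-12,12,76,100,90,110);print('hub',len(q),'y',p(q,1),'x',p(q,0),'z',p(q,2))
E
```

```text
side
cheek L 33 x [-15.5 -12.1  -9.9  12.2  14.7  23.3  26.6] y [57.3 58.1 66.5 83.7 93.3 94.  94.6] z [44.8 64.5 74.5 77.7 82.  84.6 85.4]
cheek R 156 x [-11.2  -9.4  -5.4   1.3   8.7  12.6  14.4] y [-78.5 -74.9 -71.2 -64.9 -55.2 -52.7 -51.4] z [35.4 41.1 50.3 64.5 73.7 77.4 79.1]
back x [ 6.5  6.8  8.  10.4 12.7 13.9 14.3] z [21.9 22.7 23.7 25.3 26.4 28.8 32.2]
sill 18 x [-11.7 -10.1  -8.4  -5.1  -0.9   2.3   4. ] z [-5.5 -4.  -3.1 -2.5 -1.5 -0.3  0.2]
R side y 2 [-79.4 -79.2 -78.9 -78.4 -77.8 -77.5 -77.3]
grip 121 y [85.5 88.4 91.  93.9 96.  97.2 97.8] z [83.2 85.8 88.6 90.9 92.6 94.1 96.1] x [-85.2 -79.9 -71.8 -57.  -42.1 -33.1 -26.6]
line y=a x+b [-0.  92.6]
nose 44 y [ 83.7  86.3  90.7  93.6  95.8 101.3 106.1] x [10.3 11.3 13.3 18.  23.6 27.1 29.2] z [82.3 82.9 84.6 87.2 88.5 90.  93.8]
hub 45 y [81.1 86.1 88.9 93.1 96.  98.7 99.3] x [-9.3 -7.4 -4.3  0.4  4.9  8.2 10.4] z [ 90.4  92.   93.   95.2  96.9  99.9 100.5]
top
cheek L 87 x [-13.7 -11.5  -8.1   5.3  12.3  13.7  15.5] y [57.8 59.8 63.9 69.7 74.8 79.8 94.3] z [39.4 54.  70.7 77.1 80.2 81.4 85.5]
cheek R 145 x [-13.2 -10.4  -7.2  -0.2  10.5  13.3  13.9] y [-80.5 -77.1 -73.3 -67.9 -57.8 -55.6 -55. ] z [36.8 44.  55.5 72.8 77.6 79.9 81.5]
back x [ 5.6  6.7  7.9 10.3 12.3 13.2 13.3] z [17.9 22.8 25.6 27.3 28.4 29.7 31.2]
sill 196 x [-14.3 -12.8 -10.2  -6.1  -2.    0.6   2.1] z [-4.  -2.8 -1.7 -0.2  1.1  2.4  3.7]
R side y 5 [-80.2 -79.9 -79.4 -78.5 -78.  -77.3 -77. ]
grip 112 y [84.  85.  87.1 90.2 93.3 95.1 95.7] z [88.7 91.  92.7 94.1 95.3 96.2 97.1] x [-86.5 -80.6 -72.3 -56.9 -40.9 -33.  -27.3]
line y=a x+b [-0. 89.]
nose 46 y [ 61.7  72.3  84.4  89.6  92.6  94.6 103.3] x [11.6 12.  12.4 16.8 22.4 26.3 27.9] z [80.8 81.5 85.7 88.6 90.6 92.5 93.5]
hub 56 y [80.9 83.6 86.1 89.6 93.8 96.5 98.4] x [-11.4  -8.2  -4.4   0.2   4.9   7.6   9.9] z [ 91.3  92.7  95.7  97.3  98.4 100.5 102.4]
```

Combining both cameras, the board is at about (443.5, 297.3) with yaw 20.9°. The frame origin is at about (602, -40, 70) with yaw 7.1°, and the lever is at about 0.

The tool can't be tilted, so I'll grip the tab by its narrow edges with the tool y along the board's width. That lets the board pivot 25° in the pads.

```bash
python3 -m inch '[[[0.0375,0,0],0,1],[[0.0375,0,0],0,1],[[0.0375,0,0],0,1],[[0.0375,0,0],0,1],[[0.0375,0,0],0,1],[[0.0375,0,0],0,1],[[0.0375,0,0],0,1],[[0.0375,0,0],0,1]]' 20
python3 -m inch '[[[0.0128,-0.0383,0],0,1],[[0.0128,-0.0383,0],0,1],[[0.0128,-0.0383,0],0,1],[[0.0128,-0.0383,0],0,1],[[0.0128,-0.0383,0],0,1],[[0.0128,-0.0383,0],0,1],[[0.0128,-0.0383,0],0,1],[[0.0128,-0.0383,0],0,1],[[0.0128,-0.0383,0],0,1]]'
python3 -m inch '[[[0.0128,-0.0383,0],0,1],[[0.0128,-0.0383,0],0,1],[[0.0128,-0.0383,0],0,1],[[0.0128,-0.0383,0],0,1],[[0.0128,-0.0383,0],0,1],[[0.0128,-0.0383,0],0,1],[[0.0128,-0.0383,0],-0.015,1],[[0.0128,-0.0383,0],0,1],[[0,0,0],0,1],[[0,0,0],0,1]]'
cat >> h.py <<'E'
from scipy.spatial.transform import Rotation as Ro
def go(x,y,z,yaw):
    "tool-axis shift (mm) and twist to reach a world TCP target"
    s=bot.read_state();A=Ro.from_quat(s['eef_rot']).as_matrix();d=A.T@(np.array([x,y,z])-s['position'])
    y0=np.degrees(np.arctan2(A[1,0],A[0,0]))
    print('t',round(s['t'],2),'pos',s['position'].round(1),'yaw',round(y0,2),'tilt',A[:,2].round(3),'F',s['contact_force'].round(1),'w',round(s['grip_width']*92,1),'gf',round(s['gripper_force'],1));print('shift',d.round(1),'twist',round(-np.radians(yaw-y0),4))
E
python3 -c "
from h import *
go(443.5,297.3,140,20.9)"
```

```text
t: 0.77
position: [463.3, -389.2, 226.3]
eef_rot: [0.985, 0.174, -0.0, -0.0]
contact_force: [-0.1, -0.5, -0.5]
grip_width: 0.998
gripper_force: 0.0
t: 1.52
position: [451.2, -25.2, 226.5]
eef_rot: [0.985, 0.174, -0.0, -0.0]
contact_force: [0.9, 0.3, -0.4]
grip_width: 1.003
gripper_force: 0.0
t: 2.35
position: [441.6, 297.6, 225.9]
eef_rot: [0.983, 0.183, -0.001, 0.0]
contact_force: [-0.6, 0.2, -0.0]
grip_width: 0.994
gripper_force: 0.0
t 2.35 pos [441.6 297.6 225.9] yaw 21.13 tilt [-0.001 -0.001 -1.   ] F [-0.6  0.2 -0. ] w 91.4 gf 0.0
shift [ 1.8  0.9 85.9] twist 0.004
```

```bash
python3 -m inch '[[[0.0018,0.0009,0.03],0,1],[[0,0,0.03],0,1],[[0,0,0.03],0,1],[[0,0,0],0,1]]'
python3 - <<'E'
from h import *
go(443.5,297.3,94,20.9)
o=[]
for n in('side','top'):
    im,d=bot.camera(n);u,v=proj(n,[443,297,120]).astype(int);x,y=u-50,v-50
    o.append(cv2.resize(im[y:y+100,x:x+100],(400,400),interpolation=cv2.INTER_CUBIC))
cv2.imwrite('pics/a1.png',np.hstack(o))
E
```

```text
t: 2.68
position: [441.4, 292.6, 131.4]
eef_rot: [0.984, 0.181, -0.005, 0.002]
contact_force: [-1.2, -0.2, 0.0]
grip_width: 0.999
gripper_force: 0.0
t 2.68 pos [441.4 292.6 131.4] yaw 20.81 tilt [-0.01  -0.005 -1.   ] F [-1.2 -0.2  0. ] w 91.9 gf 0.0
shift [ 4.1 -3.7 37.4] twist -0.0016
```

View pics/a1.png

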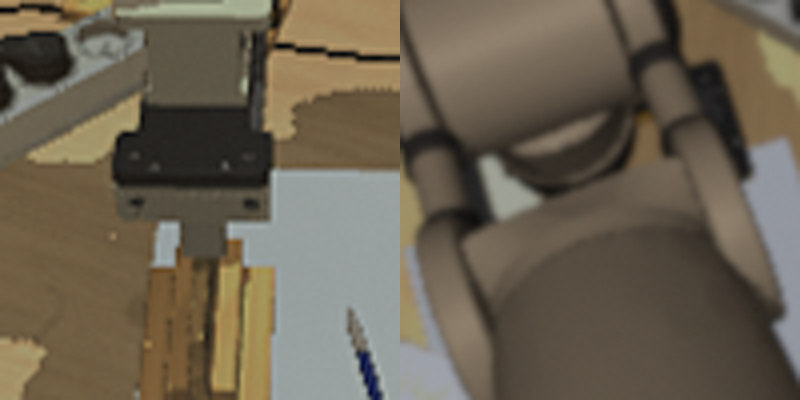

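The side crop shows the near finger (204,235) in line with the board edge (205,300). The top view is hidden by the arm. I'll settle, lower and close gently.

```bash
python3 -m inch '[[[0,0,0],0,1],[[0,0,0],0,1],[[0,0,0],0,1]]'; python3 -c "
from h import *
go(443.5,297.3,94,20.9)"
```

```text
t: 3.03
position: [445.5, 295.8, 138.5]
eef_rot: [0.983, 0.181, 0.002, -0.0]
contact_force: [-0.1, 0.7, 0.8]
grip_width: 1.0
gripper_force: 0.0
t 3.03 pos [445.5 295.8 138.5] yaw 20.88 tilt [ 0.003  0.001 -1.   ] F [-0.1  0.7  0.8] w 92.0 gf 0.0
shift [-1.4 -2.1 44.5] twist -0.0003
```

```bash
python3 -m inch '[[[-0.0005,-0.001,0.012],0,1],[[0,0,0.012],0,1],[[0,0,0.012],0,1],[[0,0,0.006],0,1],[[0,0,0],0,1],[[0,0,0],0,1],[[0,0,0],0,1]]'; python3 -c "
from h import *
go(443.5,297.3,94,20.9)"
```

```text
t: 3.62
position: [444.2, 296.6, 95.6]
eef_rot: [0.983, 0.181, 0.001, -0.0]
contact_force: [0.6, 0.4, 0.7]
grip_width: 1.0
gripper_force: 0.0
t 3.62 pos [444.2 296.6  95.6] yaw 20.9 tilt [ 0.001  0.001 -1.   ] F [0.6 0.4 0.7] w 92.0 gf 0.0
shift [-0.4 -0.9  1.6] twist 0.0001
```

Good. Close at 12 N.

```bash
python3 -m inch '[[[0,0,0.001],0,0.45],[[0,0,0],0,0.45],[[0,0,0],0,0.45],[[0,0,0],0,0.45],[[0,0,0],0,0.45],[[0,0,0],0,0.45],[[0,0,0],0,0.45]]' 15; python3 -c "
from h import *
go(443.5,297.3,94,20.9)"
```

```text
t: 4.2
position: [443.7, 296.3, 93.7]
eef_rot: [0.983, 0.181, 0.0, 0.0]
contact_force: [0.2, -0.4, -0.7]
grip_width: 0.546
gripper_force: 10.1
t 4.2 pos [443.7 296.3  93.7] yaw 20.9 tilt [ 0. -0. -1.] F [ 0.2 -0.4 -0.7] w 50.3 gf 10.1
shift [ 0.2 -1.  -0.3] twist 0.0001
```

```bash
python3 -m inch '[[[0,0,-0.008],0,0.45],[[0,0,-0.009],0,0.45],[[0,0,-0.009],0,0.45],[[0,0,0],0,0.45],[[0,0,0],0,0.45],[[-0.0067,0,0.0003],0,0.45],[[-0.0067,0,0.0008],0,0.45],[[-0.0067,0,0.0012],0,0.45],[[-0.0067,0,0.0017],0,0.45],[[-0.0065,0,0.0021],0,0.45],[[-0.0062,0,0.0025],0,0.45],[[0,0,0],0,0.45]]'; python3 - <<'E'
from h import *
go(443.5,297.3,94,20.9)
o=[]
for n in('side','top'):
    im,d=bot.camera(n);np.savez(n+'1.npz',im=im,d=d);u,v=proj(n,[443,297,80]).astype(int);x,y=u-50,v-50
    o.append(cv2.resize(im[y:y+100,x:x+100],(400,400),interpolation=cv2.INTER_CUBIC))
cv2.imwrite('pics/a2.png',np.hstack(o))
E
```

```text
t: 5.2
position: [405.0, 281.6, 110.5]
eef_rot: [0.983, 0.182, -0.001, 0.0]
contact_force: [0.1, 0.0, 0.6]
grip_width: 0.543
gripper_force: 15.0
t 5.2 pos [405.  281.6 110.5] yaw 20.91 tilt [-0.002 -0.001 -1.   ] F [0.1 0.  0.6] w 50.0 gf 15.0
shift [41.6 -0.9 16.4] twist 0.0003
```

View pics/a2.png

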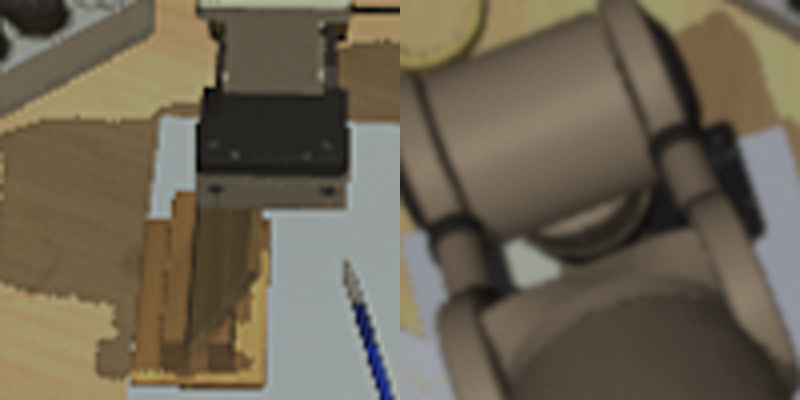

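The board leans in the groove as planned, from (250,215) at the top to (185,350) at the bottom in the side crop. I'll draw it out along its own axis, lift it and measure the tilt.

```bash
python3 -m inch '[[[-0.0042,0,-0.009],0,0.45],[[-0.0042,0,-0.009],0,0.45],[[0,0,-0.02],0,0.45],[[0,0,-0.03],0,0.45],[[0,0,-0.03],0,0.45],[[0,0,-0.03],0,0.45],[[0,0,-0.03],0,0.45],[[0,0,0],0,0.45],[[0,0,0],0,0.45],[[0,0,0],0,0.45]]' 25; cat > tilt.py <<'E'
from h import *
np.set_printoptions(precision=1,suppress=True,linewidth=150)
go(0,0,0,0)
s=bot.read_state();A=Ro.from_quat(s['eef_rot']).as_matrix()
for n in('side','top'):
    im,d=bot.camera(n);Q=cloud(n,d).reshape(-1,3);L=(Q-s['position'])@A
    L=L[(abs(L[:,1])<85)&(L[:,2]>4)&(L[:,2]<85)&(abs(L[:,0])<75)]
    h=[(k,int(((L[:,2]>=k)&(L[:,2]<k+8)).sum()),np.percentile(L[(L[:,2]>=k)&(L[:,2]<k+8)],[5,50,95],axis=0)[:,:2].T.round(1).tolist()) for k in range(0,85,8) if ((L[:,2]>=k)&(L[:,2]<k+8)).sum()>5]
    print(n,*h,sep='\n ')
    if len(L)>30:
        m,nn=plane(L);print('plane',m,nn.round(3),'ang',np.degrees(np.arctan2(-nn[2],nn[0]))%180)
E
python3 tilt.py
```

```text
t: 6.13
position: [398.2, 279.0, 268.8]
eef_rot: [0.983, 0.181, -0.001, 0.0]
contact_force: [-0.2, -0.6, -1.2]
grip_width: 0.54
gripper_force: 25.0
t 6.13 pos [398.2 279.  268.8] yaw 20.9 tilt [-0. -0. -1.] F [-0.2 -0.6 -1.2] w 49.7 gf 25.0
shift [-471.2  118.5  269.3] twist 0.3648
side
 (0, 42, [[6.8, 14.2, 16.2], [-71.6, -52.9, -14.9]])
 (8, 57, [[12.0, 17.3, 19.7], [-72.0, -50.2, -4.9]])
 (16, 61, [[16.1, 20.9, 23.1], [-71.6, -46.8, 1.4]])
 (24, 69, [[20.0, 24.9, 27.3], [-71.8, -37.5, 11.3]])
 (32, 64, [[22.3, 28.6, 30.4], [-71.7, -32.6, 20.5]])
 (40, 78, [[27.5, 32.3, 34.7], [-72.0, -35.8, 30.3]])
 (48, 79, [[31.6, 36.2, 38.3], [-71.2, -24.2, 41.4]])
 (56, 76, [[35.8, 40.0, 42.0], [-71.7, -25.3, 41.2]])
 (64, 77, [[38.0, 43.8, 45.6], [-71.8, -17.1, 56.3]])
 (72, 18, [[40.1, 45.8, 46.2], [-72.3, -37.0, 32.9]])
plane [ 30.1 -30.8  40.3] [-0.9  0.   0.4] ang 25.302105450443634
top
```

The tilt is 25.3°, with the lower edge centred at tool (43, ~0, 73.5) mm. Now carry it over the mouth.

```bash
python3 -c "
from h import *
go(519.3,-51,265,7.1)"
```

```text
t 6.23 pos [398.  278.9 267.8] yaw 20.9 tilt [-0.003 -0.001 -1.   ] F [ 0.8  0.2 -1.6] w 49.5 gf 25.0
shift [ -4.4 351.4   3. ] twist 0.2408
```

```bash
python3 -m inch '[[[-0.0005,0.0351,0],0,0.45],[[-0.0005,0.0351,0],0,0.45],[[-0.0005,0.0351,0],0,0.45],[[-0.0005,0.0351,0],0,0.45],[[-0.0005,0.0351,0],0,0.45],[[-0.0005,0.0351,0],0,0.45],[[-0.0005,0.0351,0],0,0.45],[[-0.0005,0.0351,0],0,0.45],[[-0.0002,0.0351,0],0,0.45],[[-0.0002,0.0351,0],0,0.45]]'
python3 -m inch '[[[0,0,0],0.06,0.45],[[0,0,0],0.06,0.45],[[0,0,0],0.06,0.45],[[0,0,0],0.06,0.45],[[0,0,0],0,0.45],[[0,0,0],0,0.45],[[0,0,0],0,0.45]]'
python3 tilt.py; python3 -c "
from h import *
go(519.3,-51,229.6,7.1)"
```

```text
t: 7.07
position: [519.7, -51.8, 267.7]
eef_rot: [0.983, 0.181, -0.001, -0.001]
contact_force: [1.2, -0.1, -1.6]
grip_width: 0.544
gripper_force: 25.0
t: 7.65
position: [519.7, -50.1, 268.4]
eef_rot: [0.998, 0.063, -0.001, -0.0]
contact_force: [-0.8, 0.2, -0.4]
grip_width: 0.541
gripper_force: 25.0
t 7.65 pos [519.7 -50.1 268.4] yaw 7.26 tilt [-0.  0. -1.] F [-0.8  0.2 -0.4] w 49.7 gf 25.0
shift [-508.9 -115.2  269.2] twist 0.1267
side
 (0, 18, [[6.6, 7.9, 12.2], [-71.7, -55.7, -27.1]])
 (8, 10, [[9.1, 12.8, 17.1], [-74.7, -72.0, -66.6]])
 (16, 13, [[12.6, 16.9, 21.1], [-72.5, -70.7, -57.5]])
 (24, 10, [[17.5, 22.2, 25.1], [-72.8, -70.3, -40.1]])
 (32, 10, [[19.6, 23.4, 28.0], [-73.8, -71.4, -29.0]])
 (40, 11, [[25.2, 29.8, 32.2], [-72.9, -71.3, -20.7]])
 (48, 12, [[28.7, 32.5, 36.4], [-74.9, -70.6, -0.5]])
 (56, 9, [[31.3, 35.3, 38.7], [-72.7, -71.5, -42.3]])
 (64, 10, [[35.9, 38.9, 42.4], [-74.5, -71.7, -30.7]])
plane [ 23.8 -63.1  34.9] [-0.9  0.   0.4] ang 26.106784549195368
top
t 7.75 pos [519.9 -50.1 268.8] yaw 7.22 tilt [-0.001  0.    -1.   ] F [ 0.1  0.3 -1.4] w 49.7 gf 25.0
shift [-0.7  0.9 39.2] twist 0.0022
```

```bash
python3 -m inch '[[[0.0008,0.0005,0.012],0.002,0.45],[[0,0,0.012],0,0.45],[[0,0,0.012],0,0.45],[[0,0,0],0,0.45],[[0,0,0],0,0.45],[[0,0,0],0,0.45]]'
python3 - <<'E'
from h import *
np.set_printoptions(precision=1,suppress=True,linewidth=150)
go(519.3,-51,229.6,7.1)
R=frameR(7.1);O=np.array([602,-40.7,70.])
im,d=bot.camera('side');F=((cloud('side',d)-O)@R.T)
def st(y0,y1,z0,z1,x0=-30,x1=30):
    m=(F[...,0]>x0)&(F[...,0]<x1)&(F[...,1]>y0)&(F[...,1]<y1)&(F[...,2]>z0)&(F[...,2]<z1);q=F[m]
    print((y0,y1,z0,z1),len(q),*(np.percentile(q,[3,50,97],axis=0).T if len(q)>3 else []))
for z in range(60,200,10):st(40,84,z,z+10)
print();
for z in range(30,130,10):st(-90,-40,z,z+10)
print(proj('side',O+R.T@[0,70,90]))
u,v=proj('side',O+R.T@[0,0,90]).astype(int);x,y=u-65,v-50
cv2.imwrite('pics/a3.png',cv2.resize(im[y:y+100,x:x+130],(780,600),interpolation=cv2.INTER_CUBIC))
E
```

```text
t: 8.25
position: [521.2, -50.6, 233.8]
eef_rot: [0.998, 0.062, 0.0, 0.0]
contact_force: [1.2, 0.2, -0.4]
grip_width: 0.538
gripper_force: 25.0
t 8.25 pos [521.2 -50.6 233.8] yaw 7.06 tilt [ 0. -0. -1.] F [ 1.2  0.2 -0.4] w 49.5 gf 25.0
shift [-2.   0.2  4.2] twist -0.0007
(40, 84, 60, 70) 1
(40, 84, 70, 80) 15 [-13.    9.7  15. ] [53.9 61.  81.9] [73.2 77.  79.3]
(40, 84, 80, 90) 3
(40, 84, 90, 100) 7 [-7.9  1.3  5.2] [71.4 78.1 82.9] [91.6 95.1 99. ]
(40, 84, 100, 110) 12 [-0.8  4.3  6.2] [45.9 70.7 73.8] [100.5 104.3 107.7]
(40, 84, 110, 120) 11 [-1.5  1.9  4.9] [66.6 71.3 74.1] [110.2 113.6 119.4]
(40, 84, 120, 130) 9 [-0.8  2.2  5.8] [69.2 71.1 74. ] [121.4 124.8 129.2]
(40, 84, 130, 140) 13 [-1.3  3.7  6.2] [52.7 70.7 75.7] [131.  135.8 139.3]
(40, 84, 140, 150) 11 [-1.   1.9  5.1] [66.9 70.7 73.4] [140.6 145.9 148.8]
(40, 84, 150, 160) 9 [-1.   2.4  5.6] [69.3 72.4 75.4] [151.3 157.3 158.3]
(40, 84, 160, 170) 13 [-1.5  2.7  6.1] [56.5 70.6 73.7] [160.4 164.3 168.4]
(40, 84, 170, 180) 31 [-1.   2.2  5.6] [41.1 58.7 73.2] [172.5 176.1 177.3]
(40, 84, 180, 190) 1
(40, 84, 190, 200) 20 [-8.6  2.6 10.3] [40.9 42.7 46.2] [191.2 195.9 199.8]

(-90, -40, 30, 40) 18 [-11.    5.1  12.6] [-72.7 -56.5 -52.3] [30.1 33.4 39.2]
(-90, -40, 40, 50) 17 [-11.    6.2  13.6] [-67.  -57.5 -53.2] [40.6 45.8 49.2]
(-90, -40, 50, 60) 16 [-10.6   7.1  14. ] [-73.6 -56.5 -53.3] [50.9 55.5 59.7]
(-90, -40, 60, 70) 17 [-10.6   6.9  13.6] [-72.9 -57.2 -54.3] [60.6 64.6 68.7]
(-90, -40, 70, 80) 40 [-12.7   6.8  14.8] [-83.6 -68.5 -55.9] [70.4 75.  78.1]
(-90, -40, 80, 90) 3
(-90, -40, 90, 100) 0
(-90, -40, 100, 110) 1
(-90, -40, 110, 120) 1
(-90, -40, 120, 130) 0
[294.2 149.4]
```

View pics/a3.png

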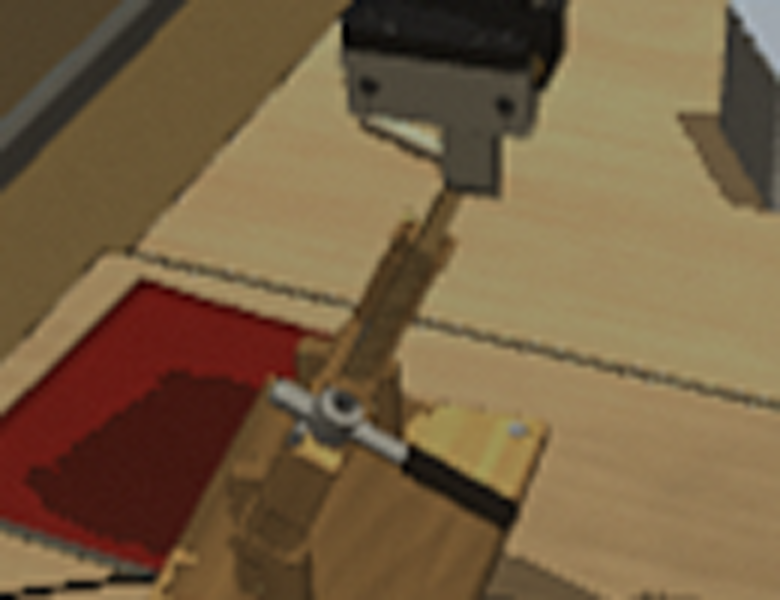

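The crop shows the board, with its lower end near (350,375), lined up behind the hub with the channels. The numbers put it about 0.8 mm high in frame x and 1 mm low in y. I'll correct that and slide in.

```bash
python3 -m inch '[[[-0.0008,-0.001,0],0,0.45],[[0.0021,0,0.0045],0,0.45],[[0.0021,0,0.0045],0,0.45],[[0.0021,0,0.0045],0,0.45],[[0.0021,0,0.0045],0,0.45],[[0.0021,0,0.0045],0,0.45],[[0.0021,0,0.0045],0,0.45],[[0.0021,0,0.0045],0,0.45],[[0,0,0],0,0.45],[[0,0,0],0,0.45]]'; python3 -c "
from h import *
go(519.3,-51,229.6,7.1)"
```

```text
t: 9.13
position: [535.4, -51.8, 204.2]
eef_rot: [0.998, 0.061, 0.002, 0.004]
contact_force: [-6.6, -13.6, 15.9]
grip_width: 0.545
gripper_force: 26.7
t 9.13 pos [535.4 -51.8 204.2] yaw 7.0 tilt [ 0.004 -0.007 -1.   ] F [ -6.6 -13.6  15.9] w 50.1 gf 26.7
shift [-15.8  -2.5 -25.4] twist -0.0017
```

Side load toward -y means the board's +y end is on the flare, so my y correction went the wrong way. Shift back.

```bash
python3 -m inch '[[[-0.001,0.001,-0.002],0,0.45],[[0,0.001,0],0,0.45],[[0,0.001,0],0,0.45],[[0,0,0],0,0.45],[[0,0,0],0,0.45],[[0,0,0],0,0.45]]'; python3 -c "
from h import *
go(519.3,-51,229.6,7.1);print(bot.read_state()['ft_torque'])"
```

```text
t: 9.63
position: [534.3, -52.3, 204.6]
eef_rot: [0.998, 0.061, 0.001, 0.001]
contact_force: [-2.9, -5.1, 8.0]
grip_width: 0.542
gripper_force: 25.6
t 9.63 pos [534.3 -52.3 204.6] yaw 7.02 tilt [ 0.001 -0.002 -1.   ] F [-2.9 -5.1  8. ] w 49.8 gf 25.6
shift [-14.7  -3.  -25. ] twist -0.0014
[-0.50810741  0.52741636  0.08441918]
```

```bash
python3 -m inch '[[[0,0.0012,0],0,0.45],[[0,0.0008,0],0,0.45],[[0,0,0],0,0.45],[[0,0,0],0,0.45],[[0,0,0],0,0.45]]'; python3 - <<'E'
from h import *
go(519.3,-51,229.6,7.1);print(bot.read_state()['ft_torque'])
np.set_printoptions(precision=1,suppress=True,linewidth=150)
R=frameR(7.1);O=np.array([602,-40.7,70.])
im,d=bot.camera('side');F=((cloud('side',d)-O)@R.T)
for z in range(60,170,10):
    m=(abs(F[...,0])<30)&(F[...,1]>40)&(F[...,1]<84)&(F[...,2]>z)&(F[...,2]<z+10);q=F[m]
    if len(q)>3:print(z,len(q),*np.percentile(q,[3,50,97],axis=0).T)
u,v=proj('side',O+R.T@[0,40,90]).astype(int);x,y=u-40,v-30
a=cv2.resize(im[y:y+60,x:x+80],(800,600),interpolation=cv2.INTER_CUBIC);cv2.imwrite('pics/a4.png',a)
E
```

```text
t: 10.05
position: [534.2, -52.9, 204.1]
eef_rot: [0.998, 0.061, 0.0, -0.0]
contact_force: [-3.9, -1.1, 6.4]
grip_width: 0.546
gripper_force: 25.7
t 10.05 pos [534.2 -52.9 204.1] yaw 7.05 tilt [ 0.  0. -1.] F [-3.9 -1.1  6.4] w 50.2 gf 25.7
shift [-14.5  -3.7 -25.5] twist -0.001
[0.37699944 0.4310985  0.16882661]
70 16 [-13.   -0.2  15. ] [56.4 59.9 82.3] [72.2 76.5 79.7]
80 8 [ 3.  16.7 25.7] [70.6 81.6 83.6] [83.9 86.  89. ]
90 19 [-5.   2.2  7.2] [49.7 71.3 83.2] [91.5 94.8 99.1]
100 12 [-2.6  1.   3.9] [65.2 68.7 72.1] [100.5 105.  109.4]
110 8 [-2.4  1.5  4.5] [48.  69.3 71.4] [111.5 116.5 119.4]
120 13 [-2.8  0.2  4.6] [59.9 70.  73.4] [121.5 125.1 128.8]
130 9 [-2.6  0.5  3.6] [66.7 67.8 71.1] [131.2 133.9 138.8]
140 27 [-2.4  1.1  4.4] [45.1 61.2 72.1] [141.5 146.2 148.8]
160 10 [-0.   7.  12.8] [40.1 41.4 43. ] [164.5 165.7 169. ]
```

View pics/a4.png

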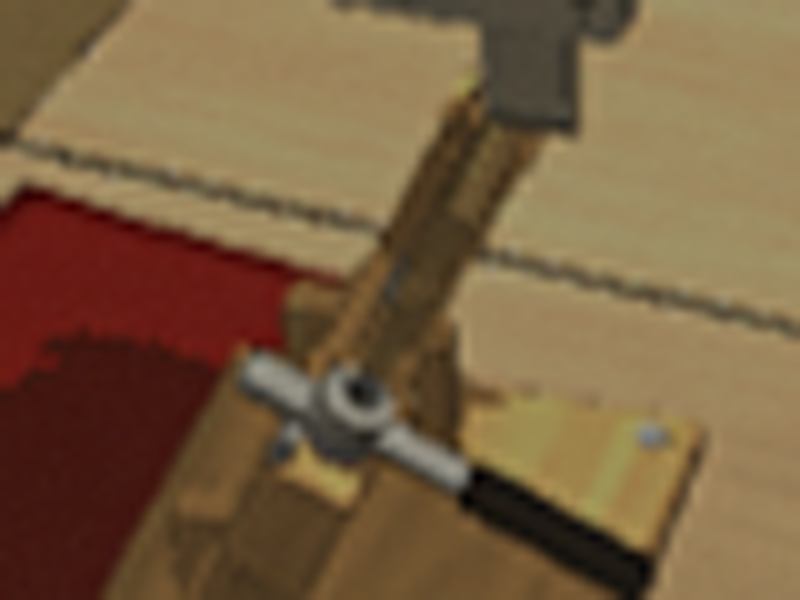

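The crop shows the board's lower end at the channel throat, behind the hub at (355,390), with its lean matching. The y load is nearly gone, so I'll press on in small steps.

```bash
python3 -m inch '[[[0.0008,0.0003,0.0018],0,0.45],[[0.0008,0,0.0018],0,0.45],[[0.0008,0,0.0018],0,0.45],[[0,0,0],0,0.45],[[0,0,0],0,0.45]]'; python3 -c "
from h import *
go(519.3,-51,229.6,7.1);print(bot.read_state()['ft_torque'])"
```

```text
t: 10.52
position: [537.1, -54.1, 199.4]
eef_rot: [0.998, 0.061, 0.001, 0.001]
contact_force: [-0.7, -3.7, 1.2]
grip_width: 0.545
gripper_force: 29.2
t 10.52 pos [537.1 -54.1 199.4] yaw 7.02 tilt [ 0.002 -0.002 -1.   ] F [-0.7 -3.7  1.2] w 50.1 gf 29.2
shift [-17.2  -5.1 -30.3] twist -0.0014
[-0.7197048   0.1313757  -0.03976395]
```

```bash
python3 -m inch '[[[0.0013,0.001,0.0027],0,0.45],[[0.0013,0,0.0027],0,0.45],[[0.0013,0,0.0027],0,0.45],[[0.0013,0,0.0027],0,0.45],[[0.0013,0,0.0027],0,0.45],[[0,0,0],0,0.45],[[0,0,0],0,0.45]]'; python3 -c "
from h import *
go(519.3,-51,229.6,7.1);print(bot.read_state()['ft_torque'])"
```

```text
t: 11.1
position: [543.2, -53.1, 184.1]
eef_rot: [0.998, 0.061, -0.0, -0.0]
contact_force: [1.5, -2.1, -2.6]
grip_width: 0.548
gripper_force: 27.5
t 11.1 pos [543.2 -53.1 184.1] yaw 7.04 tilt [-0.001  0.    -1.   ] F [ 1.5 -2.1 -2.6] w 50.4 gf 27.5
shift [-23.4  -5.  -45.4] twist -0.0011
[-0.74274602 -0.17604611 -0.10043936]
```

```bash
python3 -m inch '[[[0.0013,0.0005,0.0027],0,0.45],[[0.0013,0,0.0027],0,0.45],[[0.0013,0,0.0027],0,0.45],[[0.0013,0,0.0027],0,0.45],[[0.0013,0,0.0027],0,0.45],[[0.0013,0,0.0027],0,0.45],[[0,0,0],0,0.45],[[0,0,0],0,0.45]]' 45; python3 -c "
from h import *
go(519.3,-51,229.6,7.1);print(bot.read_state()['ft_torque'])"
```

```text
t: 11.77
position: [550.9, -52.5, 168.1]
eef_rot: [0.998, 0.061, -0.0, -0.0]
contact_force: [0.1, -0.4, -1.2]
grip_width: 0.538
gripper_force: 47.1
t 11.77 pos [550.9 -52.5 168.1] yaw 7.05 tilt [-0.001  0.    -1.   ] F [ 0.1 -0.4 -1.2] w 49.5 gf 47.1
shift [-31.2  -5.3 -61.5] twist -0.0009
[-0.0019705  -0.03226148  0.0500062 ]
```

Free-running so far, with about 29 mm to home. Next, into the pads.

```bash
for k in 1 2; do :; done; python3 -m inch '[[[0.0013,0,0.0027],0,0.45],[[0.0013,0,0.0027],0,0.45],[[0.0013,0,0.0027],0,0.45],[[0.0013,0,0.0027],0,0.45],[[0,0,0],0,0.45],[[0,0,0],0,0.45]]'; python3 -m inch '[[[0.0013,0,0.0027],0,0.45],[[0.0013,0,0.0027],0,0.45],[[0.0008,0,0.0018],0,0.45],[[0,0,0],0,0.45],[[0,0,0],0,0.45]]'; python3 -c "
from h import *
go(519.3,-51,229.6,7.1);print(bot.read_state()['ft_torque'])"
```

```text
t: 12.27
position: [556.0, -51.7, 157.4]
eef_rot: [0.998, 0.062, -0.0, -0.0]
contact_force: [-1.5, 2.9, 0.5]
grip_width: 0.542
gripper_force: 47.0
t: 12.68
position: [559.0, -51.1, 151.0]
eef_rot: [0.998, 0.062, -0.0, -0.0]
contact_force: [-4.5, 4.3, 6.7]
grip_width: 0.539
gripper_force: 47.0
t 12.68 pos [559.  -51.1 151. ] yaw 7.05 tilt [-0.001  0.    -1.   ] F [-4.5  4.3  6.7] w 49.6 gf 47.0
shift [-39.5  -5.  -78.5] twist -0.0008
[0.34835467 0.78548412 0.03384621]
```

```bash
python3 -m inch '[[[0.0008,-0.0007,0.0018],0,0.45],[[0.0008,0,0.0018],0,0.45],[[0.0008,0,0.0018],0,0.45],[[0,0,0],0,0.45],[[0,0,0],0,0.45]]'; python3 -m inch '[[[0.0006,0,0.0014],0,0.45],[[0,0,0],0,0.45],[[0,0,0],0,0.45]]';  python3 -c "
from h import *
go(519.3,-51,229.6,7.1);print(bot.read_state()['ft_torque'])"
```

```text
t: 13.1
position: [561.3, -50.5, 146.2]
eef_rot: [0.998, 0.061, -0.0, 0.0]
contact_force: [-7.9, 3.5, 10.3]
grip_width: 0.54
gripper_force: 47.0
t: 13.35
position: [561.8, -50.3, 145.2]
eef_rot: [0.998, 0.062, -0.0, 0.0]
contact_force: [-8.3, 4.5, 14.2]
grip_width: 0.539
gripper_force: 47.3
t 13.35 pos [561.8 -50.3 145.2] yaw 7.06 tilt [-0. -0. -1.] F [-8.3  4.5 14.2] w 49.6 gf 47.3
shift [-42.3  -4.5 -84.4] twist -0.0007
[ 0.08766703  1.28322833 -0.04183059]
```

```bash
python3 -m inch '[[[0.0006,-0.0005,0.0014],0,0.45],[[0,0,0],0,0.45],[[0,0,0],0,0.45]]'; python3 -m inch '[[[0.0006,0,0.0014],0,0.45],[[0,0,0],0,0.45],[[0,0,0],0,0.45]]';  python3 - <<'E'
from h import *
np.set_printoptions(precision=1,suppress=True,linewidth=150)
go(519.3,-51,229.6,7.1)
R=frameR(7.1);O=np.array([602,-40.7,70.])
im,d=bot.camera('side');F=((cloud('side',d)-O)@R.T);
for y0,y1 in((30,48),(45,70),(-70,-30)):
    m=(abs(F[...,0])<6)&(F[...,1]>y0)&(F[...,1]<y1)&(F[...,2]>40)&(F[...,2]<130);q=F[m]
    print(y0,len(q),np.percentile(q,[3,50,97],axis=0).T.tolist() if len(q)>2 else '')
u,v=proj('side',O+R.T@[0,20,80]).astype(int);x,y=u-40,v-30
cv2.imwrite('pics/a5.png',cv2.resize(im[y:y+60,x:x+80],(800,600),interpolation=cv2.INTER_CUBIC))
E
```

```text
t: 13.6
position: [562.2, -49.5, 144.4]
eef_rot: [0.998, 0.062, -0.0, -0.0]
contact_force: [-10.0, 4.4, 17.7]
grip_width: 0.542
gripper_force: 48.1
t: 13.85
position: [562.6, -48.6, 143.6]
eef_rot: [0.998, 0.062, -0.0, -0.001]
contact_force: [-12.7, 8.6, 23.1]
grip_width: 0.537
gripper_force: 49.3
t 13.85 pos [562.6 -48.6 143.6] yaw 7.09 tilt [-0.  0. -1.] F [-12.7   8.6  23.1] w 49.4 gf 49.3
shift [-43.3  -3.  -86. ] twist -0.0002
30 49 [[-4.886369475913162, 0.31745152377013813, 5.282531011167957], [30.818982825559797, 39.1139560610456, 46.038952525445445], [78.5029289763476, 99.32651631790179, 115.55907310154238]]
45 12 [[-4.2889505887638935, 0.02304316731652456, 4.167348341531115], [45.305289216489015, 51.32601121501264, 56.18595491003621], [77.34896495862574, 79.90294506091693, 102.3057838388115]]
-70 0
```

View pics/a5.png

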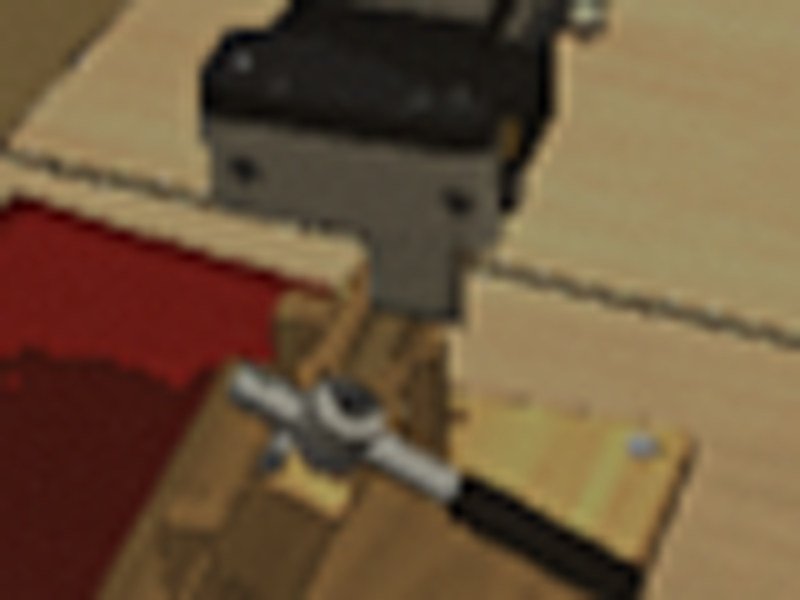

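The crop shows the shoulder just behind the hub and level with the mouth. The measured shoulder z is about 80, and the load is rising stiffly to 26 N, so it's essentially home. I'll press a little more, release, back off and check.

```bash
python3 -m inch '[[[0.0004,0.001,0.001],0,0.45],[[0,0,0],0,0.45],[[0,0,0],0,0.45]]'; python3 -m inch '[[[0,0,-0.0005],0,0.64],[[0,0,0],0,0.64],[[0,0,0],0,0.64],[[-0.004,0,-0.01],0,0.7],[[-0.004,0,-0.01],0,0.7],[[-0.01,0,-0.03],0,0.7],[[-0.02,0,-0.03],0,0.7],[[-0.03,0,-0.02],0,0.7],[[-0.035,0,0],0,0.5],[[-0.035,0,0],0,0.2],[[0,0,0],0,0],[[0,0,0],0,0]]';  cat > chk.py <<'E'
from h import *
np.set_printoptions(precision=1,suppress=True,linewidth=150)
go(519.3,-51,229.6,7.1)
R=frameR(7.1);O=np.array([602,-40.7,70.])
for n in('side','top'):
    im,d=bot.camera(n);F=((cloud(n,d)-O)@R.T);
    for y0,y1,z0,z1 in((-52,-30,60,120),(30,52,60,120),(-20,0,90,120),(0,20,90,120)):
        m=(abs(F[...,0])<7)&(F[...,1]>y0)&(F[...,1]<y1)&(F[...,2]>z0)&(F[...,2]<z1);q=F[m]
        print(n,y0,len(q),np.percentile(q[:,[0,2]],[3,50,80,97],axis=0).T.tolist() if len(q)>2 else '')
    m=(abs(F[...,0])<8)&(abs(F[...,1])<40)&(F[...,2]>87)&(F[...,2]<115);q=F[m]
    print('tab y',np.percentile(q[:,1],[1,99]) if len(q) else '')
    m=(F[...,0]<-28)&(F[...,0]>-95)&(F[...,1]>50)&(F[...,1]<140)&(F[...,2]>80)&(F[...,2]<100);q=F[m];print('grip',np.polyfit(q[:,0],q[:,1],1) if len(q)>5 else '')
    u,v=proj(n,O+R.T@[0,20,80]).astype(int);x,y=u-40,v-30
    cv2.imwrite(f'pics/c_{n}.png',cv2.resize(im[y:y+60,x:x+80],(400,300),interpolation=cv2.INTER_CUBIC))
cv2.imwrite('pics/c.png',np.hstack([cv2.imread('pics/c_side.png'),cv2.imread('pics/c_top.png')]))
E
python3 chk.py
```

```text
t: 14.15
position: [562.7, -48.3, 143.3]
eef_rot: [0.998, 0.062, -0.0, -0.002]
contact_force: [-14.6, 13.2, 28.7]
grip_width: 0.543
gripper_force: 50.2
t: 15.15
position: [426.2, -68.1, 241.5]
eef_rot: [0.998, 0.061, 0.001, 0.001]
contact_force: [1.4, 0.0, -0.5]
grip_width: 0.453
gripper_force: 0.0
t 15.15 pos [426.2 -68.1 241.5] yaw 6.96 tilt [ 0. -0. -1.] F [ 1.4  0.  -0.5] w 41.7 gf 0.0
shift [94.5 -5.7 12.1] twist -0.0025
side -52 2 
side 30 13 [[-2.96426231594989, 0.5991768722389447, 2.5270977878184957, 3.9752632119042826], [74.45172889024822, 78.11758770444551, 78.57922596747844, 78.99739582880808]]
side -20 14 [[-2.8270329153465354, 0.16929104473637235, 2.458798071419279, 3.7612467173801214], [100.24042451605378, 105.31909096665328, 107.32914387709233, 108.29962653409291]]
side 0 13 [[-2.528327843804557, 0.6396502172881595, 3.1041312738617006, 4.166138824264279], [102.57840302871742, 105.04868487239035, 106.76566790446078, 109.20154029845718]]
tab y [-25.1  26.8]
grip [-0.  90.4]
top -52 28 [[-3.4378843208823957, 0.8024629291524799, 3.0022684125661, 3.1887851639702913], [62.31303816281301, 79.34528025867536, 80.88626822807278, 81.73454856104772]]
top 30 32 [[-3.311989043784635, 1.1922975914792375, 2.9141338436853705, 3.259664295669217], [61.35748105874595, 78.81251882437432, 81.11369476873959, 82.58096466675674]]
top -20 31 [[-3.5845951664005593, 1.5041207879673022, 3.1164634738303683, 3.490513769532173], [93.1572147565189, 107.16645932415719, 109.50090194572243, 110.63021513342277]]
top 0 29 [[-4.710460592738467, 0.4514968449958256, 3.109484073540479, 3.39135193401692], [103.47852187906122, 107.39160426325606, 109.45380363475726, 110.41466446234897]]
tab y [-24.4  24.5]
grip [-0.  86.8]
```

View pics/c.png

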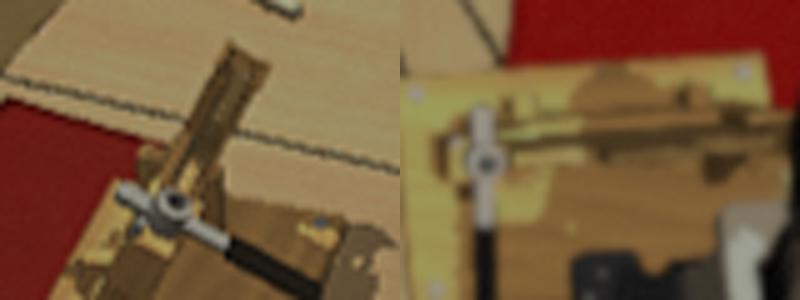

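The board sits with its shoulders at about 80 and level on both sides. The crop shows the tab rising at (240,60) and the handle untouched. As insurance I'll press with shut fingers on the tab top to about 30 N.

```bash
python3 -c "
from h import *
go(552,-51,186,7.1)"
```

```text
t 15.25 pos [428.  -68.2 241.2] yaw 7.01 tilt [ 0.002 -0.001 -1.   ] F [-0.6 -0.3  1. ] w 34.1 gf 0.0
shift [125.   -2.   55.4] twist -0.0016
```

```bash
python3 -m inch '[[[0.03,0,0],0,0],[[0.03,-0.001,0],0,0],[[0.03,-0.001,0],0,0],[[0.03,0,0],0,0],[[0.005,0,0.015],0,0],[[0,0,0.02],0,0],[[0,0,0.015],0,0],[[0,0,0.005],0,0],[[0,0,0],0,0],[[0,0,0],0,0]]'; python3 -m inch '[[[0.0017,0,0.0036],0,0],[[0.0017,0,0.0036],0,0],[[0.0017,0,0.0036],0,0],[[0.0017,0,0.0036],0,0],[[0,0,0],0,0],[[0,0,0],0,0]]'; python3 -c "
from h import *
go(560.5,-50,167,7.1)"
```

```text
t: 16.08
position: [551.6, -50.5, 185.6]
eef_rot: [0.998, 0.061, 0.0, 0.0]
contact_force: [0.4, -0.5, 0.0]
grip_width: 0.005
gripper_force: 0.0
t: 16.58
position: [557.6, -49.6, 170.8]
eef_rot: [0.998, 0.061, -0.0, -0.0]
contact_force: [-1.0, 0.3, 0.1]
grip_width: 0.006
gripper_force: 0.0
t 16.58 pos [557.6 -49.6 170.8] yaw 7.04 tilt [-0.  0. -1.] F [-1.   0.3  0.1] w 0.5 gf 0.0
shift [2.8 0.7 3.8] twist -0.0011
```

```bash
python3 -m inch '[[[0.0008,0,0.0018],0,0],[[0.0008,0,0.0018],0,0],[[0,0,0],0,0],[[0,0,0],0,0]]'; python3 -m inch '[[[0.0006,0,0.0014],0,0],[[0,0,0],0,0],[[0,0,0],0,0]]';python3 -m inch '[[[0.0004,0,0.0009],0,0],[[0,0,0],0,0],[[0,0,0],0,0]]'
```

```text
t: 16.92
position: [558.9, -49.6, 168.5]
eef_rot: [0.998, 0.061, 0.0, 0.0]
contact_force: [-4.8, -0.0, 7.4]
grip_width: 0.004
gripper_force: 4.1
t: 17.17
position: [559.3, -49.6, 168.3]
eef_rot: [0.998, 0.061, 0.0, 0.0]
contact_force: [-8.4, 0.6, 16.9]
grip_width: 0.007
gripper_force: 8.1
t: 17.42
position: [559.6, -49.5, 168.2]
eef_rot: [0.998, 0.061, 0.0, 0.001]
contact_force: [-10.6, 0.2, 21.9]
grip_width: 0.001
gripper_force: 10.8
```

The tab top holds at 168.3 mm under 24 N, so the board is home. Now lift off and go to the inner side of the handle's grip.

```bash
python3 -m inch '[[[-0.002,0,-0.005],0,0],[[-0.005,0,-0.012],0,0],[[-0.02,0,-0.01],0,0],[[-0.03,0,0],0,0],[[0,0,0],0,0],[[0,0,0],0,0]]'; python3 -c "
from h import *
go(503.3,-1.6,115,7.1);print(bot.read_state()['qpos'].round(2))"
```

```text
t: 17.92
position: [502.9, -56.4, 192.9]
eef_rot: [0.998, 0.061, 0.0, 0.0]
contact_force: [-0.2, -0.0, -0.3]
grip_width: 0.008
gripper_force: 0.0
t 17.92 pos [502.9 -56.4 192.9] yaw 7.0 tilt [ 0.001 -0.    -1.   ] F [-0.2 -0.  -0.3] w 0.8 gf 0.0
shift [  7.  -54.4  77.9] twist -0.0018
[-0.26  0.34  1.63 -0.    1.17  1.19]
```

```bash
python3 -m inch '[[[0.0035,-0.018,0],0,0],[[0.0035,-0.018,0.01],0,0],[[0,-0.018,0.02],0,0],[[0,0,0.024],0,0],[[0,0,0.024],0,0],[[0,0,0],0,0],[[0,0,0],0,0]]'; python3 -m inch '[[[0,-0.003,0],0,0],[[0,-0.003,0],0,0],[[0,-0.003,0],0,0],[[0,0,0],0,0],[[0,0,0],0,0]]'; python3 -c "
from h import *
go(503.3,-1.6,115,7.1)"
```

```text
t: 18.5
position: [504.2, -1.8, 113.6]
eef_rot: [0.998, 0.061, -0.001, -0.0]
contact_force: [-0.3, -0.2, 0.9]
grip_width: 0.004
gripper_force: 0.0
t: 18.92
position: [503.2, 7.2, 114.8]
eef_rot: [0.998, 0.062, 0.001, 0.0]
contact_force: [0.8, 0.3, -1.5]
grip_width: 0.003
gripper_force: 0.0
t 18.92 pos [503.2   7.2 114.8] yaw 7.06 tilt [ 0.001 -0.    -1.   ] F [ 0.8  0.3 -1.5] w 0.3 gf 0.0
shift [-1.   8.8 -0.2] twist -0.0008
```

```bash
python3 -m inch '[[[0,-0.003,0],0,0],[[0,0,0],0,0],[[0,0,0],0,0]]'; python3 -m inch '[[[0,-0.003,0],0,0],[[0,0,0],0,0],[[0,0,0],0,0]]';python3 -m inch '[[[0,-0.003,0],0,0],[[0,0,0],0,0],[[0,0,0],0,0]]'
```

```text
t: 19.17
position: [502.6, 10.0, 114.3]
eef_rot: [0.998, 0.061, 0.0, 0.0]
contact_force: [-1.0, -1.1, 0.6]
grip_width: 0.003
gripper_force: 0.3
t: 19.42
position: [502.2, 12.8, 114.2]
eef_rot: [0.998, 0.061, 0.0, 0.0]
contact_force: [0.1, -2.6, 1.0]
grip_width: 0.008
gripper_force: 1.7
t: 19.67
position: [501.7, 16.0, 114.1]
eef_rot: [0.998, 0.061, -0.0, 0.0]
contact_force: [0.5, -3.2, 2.1]
grip_width: 0.0
gripper_force: 1.7
```

Contact at y≈10, and the handle turns at about 3 N as expected. Work out the arc in tool axes.

```bash
python3 - <<'E'
from h import *
def W(t):
    t=np.radians(t);ph=np.arctan2(np.sin(t),.906*np.cos(t))
    P=61*np.array([-np.cos(t)*.906,np.sin(t)])-25.5*np.array([np.sin(ph),np.cos(ph)])
    return P,61*(1-np.cos(t))*.4226,ph
a=6
for b in list(range(12,91,6))+[94]:
    P0,h0,p0=W(a);P1,h1,p1=W(b);d=P1-P0;c,s=np.cos(-p0),np.sin(-p0)
    # tool x=(c,s) tool y=(s,-c) in easel horizontal axes
    print(b,'x %.1f y %.1f z %.1f tw %.3f'%(c*d[0]+s*d[1],s*d[0]-c*d[1],-(h1-h0),p1-p0));a=b
E
```

```text
12 x -2.8 y -6.5 z -0.4 tw 0.115
18 x -2.8 y -6.5 z -0.7 tw 0.114
24 x -2.9 y -6.5 z -1.0 tw 0.112
30 x -3.0 y -6.4 z -1.2 tw 0.111
36 x -3.0 y -6.4 z -1.5 tw 0.109
42 x -3.0 y -6.3 z -1.7 tw 0.106
48 x -2.9 y -6.2 z -1.9 tw 0.104
54 x -2.9 y -6.2 z -2.1 tw 0.102
60 x -2.8 y -6.1 z -2.3 tw 0.100
66 x -2.7 y -6.0 z -2.4 tw 0.099
72 x -2.6 y -6.0 z -2.5 tw 0.097
78 x -2.5 y -5.9 z -2.6 tw 0.096
84 x -2.3 y -5.9 z -2.7 tw 0.095
90 x -2.2 y -5.9 z -2.7 tw 0.095
94 x -1.5 y -3.9 z -1.8 tw 0.063
```

```bash
python3 -m inch '[[[-0.0028,-0.0065,-0.0004],0.12,0],[[-0.0028,-0.0065,-0.0007],0.12,0],[[-0.0029,-0.0065,-0.001],0.12,0],[[-0.003,-0.0064,-0.0012],0.12,0],[[-0.003,-0.0064,-0.0015],0.12,0],[[-0.003,-0.0063,-0.0017],0.11,0],[[0,0,0],0,0],[[0,0,0],0,0]]'; cat > lev.py <<'E'
from h import *
go(0,0,0,7.1);print(bot.read_state()['qpos'].round(2))
R=frameR(7.1);O=np.array([602,-40.7,70.])
for n in('side','top'):
    im,d=bot.camera(n);F=(cloud(n,d)-O)@R.T;dk=im.max(2)<50
    r=np.hypot(F[...,0],F[...,1]-88.5);m=dk&(r>30)&(r<92)&(F[...,2]>80)&(F[...,2]<98)&(F[...,1]>80);q=F[m]
    if len(q)>4:
        c=np.median(q,axis=0);print(n,len(q),c.round(1),'theta',np.degrees(np.arctan2(c[1]-88.5,-c[0])).round(1))
E
python3 lev.py
```

```text
t: 20.33
position: [491.2, 56.8, 120.4]
eef_rot: [0.958, -0.287, -0.0, -0.0]
contact_force: [-0.1, -1.1, 0.7]
grip_width: 0.009
gripper_force: 0.2
t 20.33 pos [491.2  56.8 120.4] yaw -33.41 tilt [-0.001  0.001 -1.   ] F [-0.1 -1.1  0.7] w 0.8 gf 0.2
shift [-378.7  318.   120.6] twist -0.7071
[-0.04  0.4   1.76  0.    0.98  2.11]
side 95 [-44.7 130.4  91.6] theta 43.2
```

```bash
python3 -m inch '[[[-0.0029,-0.0062,-0.0019],0.1,0],[[-0.0029,-0.0062,-0.0021],0.1,0],[[-0.0028,-0.0061,-0.0023],0.1,0],[[-0.0027,-0.006,-0.0024],0.1,0],[[-0.0026,-0.006,-0.0025],0.09,0],[[-0.0025,-0.0059,-0.0026],0.08,0],[[0,0,0],0,0],[[0,0,0],0,0]]'; python3 lev.py
```

```text
t: 21.1
position: [506.8, 92.5, 134.3]
eef_rot: [0.838, -0.545, -0.0, -0.0]
contact_force: [-2.6, 0.8, 2.4]
grip_width: 0.002
gripper_force: 1.7
t 21.1 pos [506.8  92.5 134.3] yaw -66.07 tilt [-0.  0. -1.] F [-2.6  0.8  2.4] w 0.2 gf 1.7
shift [-120.9  500.7  134.5] twist -1.2771
[0.03 0.42 1.68 0.   1.04 2.76]
side 65 [-20.2 152.2  92. ] theta 72.4
```

```bash
python3 -m inch '[[[-0.0008,-0.005,-0.002],0.03,0],[[-0.0008,-0.005,-0.002],0.03,0],[[-0.0008,-0.005,-0.002],0,0],[[0,0,0],0,0],[[0,0,0],0,0]]'; python3 lev.py;python3 -m inch '[[[-0.0004,-0.003,-0.001],0,0],[[0,0,0],0,0],[[0,0,0],0,0]]'
```

```text
t: 21.62
position: [519.7, 100.2, 140.4]
eef_rot: [0.821, -0.571, -0.0, 0.0]
contact_force: [-4.2, 0.9, 4.3]
grip_width: 0.007
gripper_force: 3.1
t 21.62 pos [519.7 100.2 140.4] yaw -69.64 tilt [-0.001  0.    -1.   ] F [-4.2  0.9  4.3] w 0.6 gf 3.1
shift [-86.8 522.  140.7] twist -1.3394
[0.05 0.44 1.64 0.   1.07 2.83]
side 48 [ -6.  163.1  92.3] theta 85.4
t: 21.97
position: [522.3, 101.2, 141.6]
eef_rot: [0.821, -0.571, -0.0, 0.0]
contact_force: [-5.7, -0.9, 5.8]
grip_width: 0.001
gripper_force: 4.2
```

```bash
python3 -m inch '[[[-0.0003,-0.002,-0.0007],0,0],[[0,0,0],0,0],[[0,0,0],0,0]]';python3 -m inch '[[[-0.0003,-0.002,-0.0007],0,0],[[0,0,0],0,0],[[0,0,0],0,0]]'; python3 -m inch '[[[0,-0.002,-0.0005],0,0],[[0,0,0],0,0],[[0,0,0],0,0]]';python3 lev.py
```

```text
t: 22.22
position: [524.1, 101.9, 142.3]
eef_rot: [0.821, -0.572, 0.0, 0.001]
contact_force: [-5.5, -1.9, 6.8]
grip_width: 0.004
gripper_force: 4.6
t: 22.47
position: [526.0, 102.6, 143.2]
eef_rot: [0.821, -0.572, 0.0, 0.001]
contact_force: [-5.7, -3.6, 7.7]
grip_width: 0.007
gripper_force: 4.9
t: 22.72
position: [526.5, 102.7, 143.3]
eef_rot: [0.821, -0.572, -0.001, 0.002]
contact_force: [-10.7, -5.7, 8.7]
grip_width: 0.005
gripper_force: 6.8
t 22.72 pos [526.5 102.7 143.3] yaw -69.71 tilt [-0.004 -0.002 -1.   ] F [-10.7  -5.7   8.7] w 0.5 gf 6.8
shift [-86.3 528.8 145.5] twist -1.3406
[ 0.05  0.45  1.61 -0.    1.09  2.84]
side 44 [  2.2 166.4  92.7] theta 91.6
```

The force jumped and motion stopped at about 90°, which is the end stop. One firm press to be sure, then retreat and look.

```bash
python3 -m inch '[[[0,-0.0025,-0.0005],0,0],[[0,0,0],0,0],[[0,0,0],0,0]]'; python3 -m inch '[[[0,0.006,0.0],0,0],[[0,0.015,0],0,0],[[0,0.03,0],0,0],[[0,0.03,-0.02],0,0],[[0,0.03,-0.03],0,0],[[0,0.03,-0.03],0,0],[[0,0,-0.03],0,0],[[0,0,0],0,0],[[0,0,0],0,0]]'; python3 lev.py; python3 chk.py
```

```text
t: 23.07
position: [526.8, 102.9, 143.3]
eef_rot: [0.821, -0.571, -0.002, 0.004]
contact_force: [-15.5, -9.7, 11.0]
grip_width: 0.007
gripper_force: 9.8
t: 23.82
position: [400.7, 56.3, 254.3]
eef_rot: [0.82, -0.572, 0.003, -0.002]
contact_force: [0.0, 0.4, -0.5]
grip_width: 0.003
gripper_force: 0.0
t 23.82 pos [400.7  56.3 254.3] yaw -69.75 tilt [ 0.007 -0.    -1.   ] F [ 0.   0.4 -0.5] w 0.3 gf 0.0
shift [-86.5 397.  251.7] twist -1.3412
[-0.05  0.09  1.78 -0.    1.27  2.74]
side 81 [  1.7 153.   92.6] theta 91.5
top 31 [  2.7 159.5  94.4] theta 92.2
t 23.92 pos [399.5  56.6 252.1] yaw -69.73 tilt [ 0. -0. -1.] F [ 0.2  1.  -0.9] w 0.6 gf 0.0
shift [142.4 -75.1  22.5] twist -1.3409
side -52 2 
side 30 12 [[-2.860067791315418, 0.5550814320086692, 2.765067378411769, 4.08676593577091], [75.87099107408395, 78.434488870349, 79.87131131015592, 80.92074444621446]]
side -20 14 [[-2.726131570115232, 0.1742390099867449, 2.5051199395304775, 3.828435992400652], [101.8978328085169, 107.03602361578962, 108.36740101633286, 109.45916120600069]]
side 0 15 [[-2.820160264507837, 0.7772854546822012, 3.0640817646528946, 4.132092551147582], [102.708744843684, 105.34405623743541, 106.32604935851597, 107.94200746139265]]
tab y [-24.8  28.1]
grip 
top -52 0 
top 30 0 
top -20 0 
top 0 0 
tab y 
grip
```

View pics/c.png

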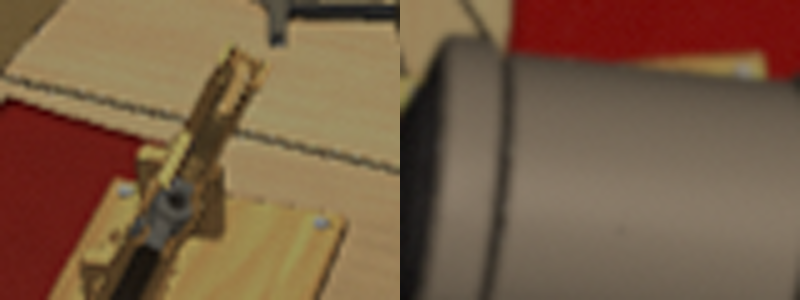

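The handle points along +y at about 91°, with the grip at (140,280). The nose lies over the shoulder, the board is home and the robot is clear of everything. Handing in.

```bash
python3 -c "
from bench import bot
print(bot.job_done())"
```

```text
the job is handed in; nothing more can be done
None
```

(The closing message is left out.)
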